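# Pass the dish sled under the reading bridge to its set stop

### The job

The dish tray on the viewing slide has swung out on its pin: push it back square against the fence on the sled, then push the sled by its near grip until its far grip is out beyond the bridge and let go. Take the far grip and draw the sled on until you feel it pressed up firmly against the clamped stop block, without shifting the stop, and let go with the tray still square. Leave the dishes, bottle and other things around the slide where they are.

Things in the scene. Friction and masses are not known exactly. Their poses are not given: they have to be found in the camera images.
- slide_base: Fixed white slide base, 130 mm wide (x), 600 mm long (y = -310 to +290), 20 mm high; two steel rails on it, tops at 33 mm. Origin on the bench under the middle of the bridge, on the slide's centre line. The sled travels along its +y, which runs to the robot's left (yaw within 0.15 rad); +x points away from the robot.
- bridge (a point): Middle of the underside of the fixed bridge over the slide, 125 mm above slide_base's origin; axes the same. Legs at x = -90 and +90 mm (18 mm thick, 60 along y; feet 30 x 80 x 10 mm) hold a lens housing 200 mm (x) by 80 mm (y = -40 to +40), from 125 to 180 mm above the bench, lens ring to 192 mm. Sled, grips and squared tray pass below it; a hand does not.
- sled: Aluminium plate 110 (x) by 260 (y) by 12 mm, top 45 mm above the bench, fence 16 mm high on its +x edge. Origin: centre of its underside; axes as slide_base. Slides along y only, about 3 N friction, stays where left. Origin starts at y = -165 to -120 mm of slide_base, ends at about +65 to +105 mm, as the stop is set.
- near_grip (a point): Near grip: upright black tab fixed on the sled 115 mm behind the sled's centre (y = -115 mm). 14 mm thick in x, 30 mm along y, 60 mm tall, from 45 to 105 mm above the bench. This point: centre of its foot, 45 mm up; axes as the sled.
- far_grip (a point): Far grip: like tab a quarter turn round, fixed on the sled 115 mm ahead of its centre (y = +115 mm). 30 mm wide in x, 14 mm thick along y, 60 mm tall, from 45 to 105 mm above the bench. This point: centre of its foot. It starts under or short of the bridge, out of a hand's reach; free to take from above once some 110 mm beyond the bridge's middle.
- tray (a joint): Angle of the dish tray on the sled, rad: 0 is square on the fence (a firm end), starts 0.35 to 0.7, swung out to the robot (-x); friction under 1 N at its free end, stays where left. Tray 90 (x) by 140 mm (y), walls from 45 to 65 mm above the bench. Its pin is on the sled's centre line, 60 mm ahead (+y) of its centre; the tray reaches 10 mm ahead of the pin, 130 mm behind, 45 mm to each side.
- tray_corner (a point): Top of the tray's free corner on the robot's side, 45 mm to the tray's -x and 130 mm behind the pin (its -y), 65 mm above the bench. Moves with tray and sled. Axes are the tray's, those of the sled when square.
- nose (a point): Middle of the sled's leading end face (130 mm ahead of the sled's centre), 39 mm above the bench; axes as the sled.
- stop: Steel stop block clamped across the slide ahead of the sled, 60 mm (x) by 26 mm (y), from 20 to 48 mm above the bench, with a thumbscrew on its +x side. Origin at the middle of the lower edge of the face that meets the sled; axes as slide_base. It is held by friction and slips if pushed with more than about 22 N.
- stop_face (a point): Middle of the stop's face that meets the sled's nose, 39 mm above the bench. Set somewhere between y = 195 and 235 mm of slide_base; axes as slide_base.
- dish_a: Bystander: loose clear dish 64 mm across, 15 mm high, on the robot's side of the bridge. Origin at the centre of its underside.
- dish_b: Bystander: loose clear dish like the other, beyond the slide.
- timer: Bystander: white upright timer, 70 mm wide, 85 mm tall, beyond the slide. Origin under its centre.
- reagent: Bystander: amber bottle 60 mm across, 140 mm tall, beyond the slide near the stop. Origin under its centre.
- swab_box: Bystander: cardboard box 60 x 110 x 35 mm on the robot's side. Origin under its centre.
- marker: Bystander: marker pen 137 mm long, 16 mm high, lying on the bench on the robot's side, partly under the swung tray. Origin under its middle.
- tally: Bystander: round steel tally counter 48 mm across, 40 mm tall, beyond the slide. Origin under its centre.

How it is judged:
By the outcome, as a careful person would: the job done as asked, in the order asked, and still so for the second after the job is handed in, with the robot touching nothing.
It also fails if it takes over 54 s, if anything falls off the work surface, if the arm or the gripper's body presses on something with over 40 N, if the wrist force passes 120 N, or if a joint passes its speed limit or range.

### The arm

A 7-joint arm with a two-finger parallel gripper is mounted at the origin on the work surface. World frame = base frame: x ahead of the robot, y to its left, z up, the work surface at z = 0. Lengths are in m, angles in rad, forces in N, time in s.
With the tool pointing down it reaches from about 0.4 to 0.9 m from the base axis. Payload 5.5 kg.
Tool frame: the origin (TCP) lies on the front face of the gripper's body, between the roots of the fingers; the fingertips stand 73 mm ahead of it and the grasp point (between the pads) lies 54 mm ahead of it; z points along the fingers, y is the line along which they close (so a half turn about z gives the same grasp; the last joint's range is limited). The gripper opens to 85 mm and grips with 20 to 120 N. Pads are 22 mm wide; open, the fingers measure 114 mm over their backs; the gripper's body (76 mm by 85 mm) begins 54 mm behind the grasp point. The pads swing forward as they close: fully open they stand 13 mm farther back than shut.
Start: joints at [-0.901, 0.501, -0.427, 1.55, 0.221, 1.138, -0.21], TCP at [0.257, 0.597, 0.304] pointing down, gripper open.
Joint ranges: [-2.88, 2.88], [-0.31, 2.03], [-1.54, 1.56], [0.2, 2.42], [-1.41, 4.55], [0.19, 2.02], [-2.57, 2.57]. Speed limits (rad/s): [2.57, 2.57, 3.14, 3.14, 3.14, 3.14, 3.14].

### API

Orientations are given as a unit quaternion [x, y, z, w].
In Python, from rig import manip, imaging, workorder gives the robot as it stands.
- The arm moves only by the shell command python3 -m inch 'ROWS' [OPENING]. ROWS is JSON, a list of rows, each a list of 4 numbers: the shift along the world's x, y, z normalised to -1 to 1, where 1 is 3 cm, then the turn about the world's z normalised to -1 to 1, where 1 is pi rad. In form: [[tx, ty, tz, spin], ...]. A call has 1 to 5 rows; each row shifts and turns the commanded pose from where the row before left it; what a row does not reach is not made up. A row lasts 1/10 s, in which the tool goes at most 50 mm and 8.59 degrees, less where a joint would pass 70% of its speed; a pose out of reach is approached as far as the arm can. A call with a number of a shift or a turn outside -1 to 1 is refused whole. A call with a gripper value outside its range is refused whole. OPENING is the opening, from 0 (shut) to 1 (fully open), set as the call begins (- or left out, the last holds). The fingers move at their own pace and stop on an object; the grip force is fixed at half the most. Time passes only in rows, so rows that do not move let the fingers close. It gives the time, the measured TCP pose, the force, the opening and the grip force at its end, in the units of the state.
- manip.state(): the state, without advancing time (a new reading comes with each control period).
- imaging.get_image(name): name is "scene" or "top"; returns the picture (480x640x3 uint8, red, green, blue); there is no depth.
- imaging.camera_params(name): a dict with "K" (3x3 intrinsics, pixels), "distortion" ([k1, k2, p1, p2, k3] as OpenCV has them; the pictures are not rectified), "eye" and "attitude" of the camera in the world. Camera axes: x right, y down, z forward; pixel columns grow to the right and rows downward; lengths in m; the calibration is good to about 2 mm. A picture is of the moment at which its call begins. camera_params takes no time and is no camera call.
- workorder.close_job(): hands the job in; it is judged then, once.
The state is a dict: "time_s": time; "joint_positions": joint angles; "joint_vel": joint speeds; "joint_efforts": joint torques, N m; "ee_pos": TCP position; "ee_rot": TCP orientation; "wrist_force": force on the tool from outside, world axes, zero at the start; "moment": the same for the moment, N m; "grip_width": finger opening in m; "gripper_force": force on a finger pad.
Only numpy, scipy, OpenCV 4.12 (cv2) and the standard library are available. Lean on these libraries where they do the work, as an engineer would, in place of code of your own. Each camera call takes 0.05 s, during which the arm holds its last target. There are 200 camera calls.

## Working session

There is one attempt and no reset: what is moved stays moved. The work goes in short steps, Python scripts to look and compute and a shell command to move; the robot and the scene stay as the last step left them, time stands still between calls to the robot, and variables do not carry over. Pictures are saved under pics/ and viewed, at most 10 in all, crops included, and the job is handed in when it is done.

```bash
mkdir -p pics; python3 - <<'E'
from rig import manip, imaging
import cv2, numpy as np
for n in("scene","top"):
    im=imaging.get_image(n); cv2.imwrite(f"pics/{n}0.png",im[:,:,::-1])
    p=imaging.camera_params(n); print(n,{k:np.round(v,4).tolist() for k,v in p.items()})
s=manip.state(); print(s)
E
```

```text
scene {'K': [[491.1284, 0.0, 318.7873], [0.0, 491.1284, 242.0363], [0.0, 0.0, 1.0]], 'distortion': [0.0415, 0.0, 0.0, 0.0, 0.0], 'eye': [1.1399, -0.5329, 0.677], 'attitude': [0.8237, 0.3433, -0.179, -0.4144]}
top {'K': [[484.6277, 0.0, 323.6121], [0.0, 484.6277, 236.4202], [0.0, 0.0, 1.0]], 'distortion': [-0.0956, 0.0, 0.0, 0.0, 0.0], 'eye': [0.4757, 0.0157, 1.0797], 'attitude': [-0.6989, 0.7142, -0.0187, 0.0337]}
{'time_s': 0.1, 'joint_positions': array([-0.9007814 ,  0.50179184, -0.42682437,  1.5513762 ,  0.22080355,
        1.13833654, -0.21032483]), 'joint_vel': array([-1.85895198e-04, -2.72178715e-03, -2.02954619e-03, -4.15396095e-03,
        4.59283601e-05, -4.26491126e-04, -3.50215650e-04]), 'joint_efforts': array([-1.03140043e-02, -5.70806909e+01, -5.83883777e+00, -2.81747299e+01,
        1.03858433e-02,  5.54626342e-03,  1.14118856e-05]), 'ee_pos': array([0.25702086, 0.59645511, 0.30292799]), 'ee_rot': array([ 2.01985140e-01,  9.79388148e-01, -9.00477107e-04, -2.18640024e-04]), 'wrist_force': array([-0.69578057, -1.38978138, -0.50614838]), 'moment': array([0.00115534, 0.01944951, 0.03865569]), 'gripper_force': 0.0, 'grip_width': 0.0851371395256215}
```

View pics/scene0.png

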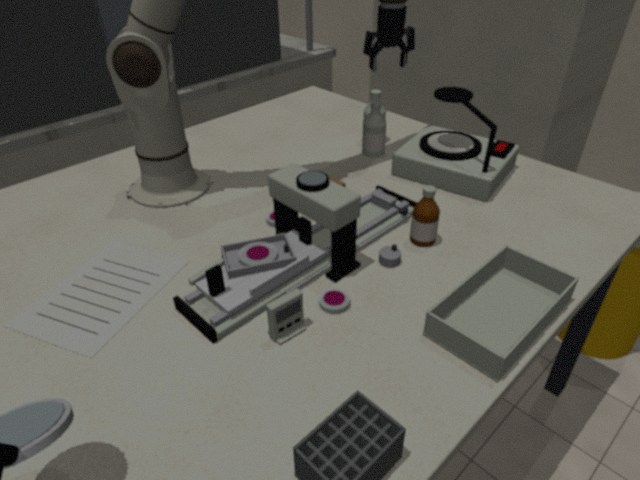

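View pics/top0.png

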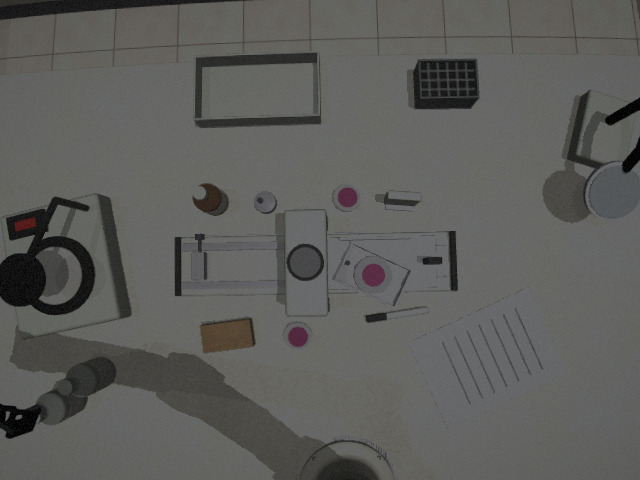

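The scene view shows the slide with the tray swung out. In the top view the base ends are at (178,266) and (453,261), the bridge at (305,262), the near grip at (431,260), the stop at (199,265) and the tray at (372,274). I'll zoom in next.

```bash
cat > h.py <<'E'
import cv2, numpy as np
from scipy.spatial.transform import Rotation as R
from rig import imaging
def ray(n,uv):
    p=imaging.camera_params(n)
    q=cv2.undistortPoints(np.array(uv,float).reshape(-1,1,2),p["K"],p["distortion"]).reshape(-1,2)
    return np.array(p["eye"]), R.from_quat(p["attitude"]).apply(np.c_[q,np.ones(len(q))])
def onz(n,uv,z):
    e,d=ray(n,uv); return e+d*((z-e[2])/d[:,2])[:,None]
def pix(n,X):
    p=imaging.camera_params(n); r=R.from_quat(p["attitude"]).inv()
    X=np.atleast_2d(X)
    return cv2.projectPoints(r.apply(X-p["eye"]),np.zeros(3),np.zeros(3),p["K"],p["distortion"])[0].reshape(-1,2)
E
python3 - <<'E'
import cv2,numpy as np
from h import *
im=cv2.imread("pics/top0.png"); c=im[180:360,165:465]
c=cv2.resize(np.clip(c*1.6,0,255).astype('uint8'),None,fx=2.66,fy=2.66,interpolation=cv2.INTER_CUBIC); cv2.imwrite("pics/top0c.png",c)
print(onz("top",[[305,262]],.192),onz("top",[[345,480]],0))
# dark masks
g=im.max(2); m=((g<45)).astype('uint8'); m[:180]=0;m[360:]=0;m[:,:165]=0;m[:,465:]=0
n,l,st,ce=cv2.connectedComponentsWithStats(m)
for i in range(1,n):
    if st[i,4]>25: print(st[i],ce[i].round(1),onz("top",[ce[i]],.02).round(4))
E
```

```text
[[0.49559265 0.06880815 0.192     ]] [[0.01617055 0.00165865 0.        ]]
[202 196  20  16  55] [214.3 206.1] [[0.6277 0.2791 0.02  ]]
[449 231   9  59 354] [452.9 260.6] [[ 0.4952 -0.2445  0.02  ]]
[195 234   9  10  37] [199.3 237. ] [[0.5595 0.3132 0.02  ]]
[175 237   6  59 351] [177.5 266.1] [[0.4959 0.3627 0.02  ]]
[287 244  37  36 264] [305.7 261.4] [[0.5007 0.0775 0.02  ]]
[423 257  19   7 122] [432.1 260.1] [[ 0.4974 -0.1987  0.02  ]]
[366 313  21   9 138] [375.7 317. ] [[ 0.3768 -0.072   0.02  ]]
```

View pics/top0c.png

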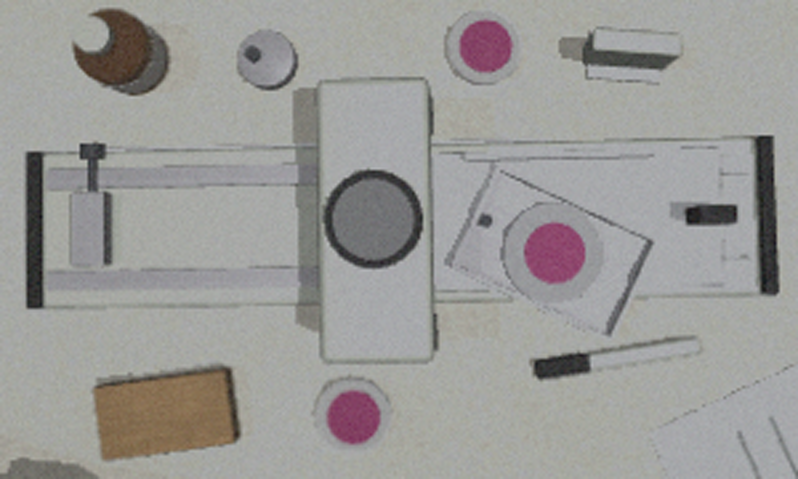

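The zoomed crop has these features (crop px): pin (486,220), free robot-side tray corner (608,334), other free corner (651,241), near grip 686–737 × 205–222, and stop top face edge x≈105.

```bash
python3 - <<'E'
from h import *
c=lambda *p:[(a/2.66+165-.3,b/2.66+180-.3) for a,b in p]
f=lambda l,p,z:print(l,onz("top",c(*p),z).round(4).tolist())
f("near top R edge",[(737,205),(737,222)],.105)
f("near foot L edge",[(686,213)],.045); f("near top L",[(692,213)],.105)
f("pin",[(486,220)],.06)
f("corners: free-,free+,pin+,pin-",[(608,334),(651,241),(497,165),(446,263)],.065)
f("stop face top",[(105,192),(105,265)],.048)
f("stop face foot",[(111,192),(111,265)],.02)
f("stop back top",[(70,192)],.048)
f("housing top corners",[(319,80),(428,80),(435,361),(322,361)],.18)
f("marker",[(533,368),(590,360),(702,345)],.016)
f("dish a",[(354,417)],.01); f("swab",[(95,388),(232,368),(238,440),(105,460)],.035)
f("dish_b",[(486,45)],.01);f("timer top",[(590,30),(682,30)],.085);f("bottle cap",[(90,37)],.14);f("tally",[(265,55)],.04)
o=np.array([.4956,.069])
print(pix("scene",[[.4956,.069,.192],[.4956,-.245,.02],[.4956,-.195,.105]]))
E
```

```text
near top R edge [[0.5019, -0.2014, 0.105], [0.4891, -0.2009, 0.105]]
near foot L edge [[0.4981, -0.1734, 0.045]]
near top L [[0.4967, -0.167, 0.105]]
pin [[0.4958, -0.0124, 0.06]]
corners: free-,free+,pin+,pin- [[0.4045, -0.1056, 0.065], [0.4763, -0.1414, 0.065], [0.5388, -0.022, 0.065], [0.4627, 0.0199, 0.065]]
stop face top [[0.5249, 0.2947, 0.048], [0.4659, 0.295, 0.048]]
stop face foot [[0.5262, 0.2972, 0.02], [0.4656, 0.2975, 0.02]]
stop back top [[0.5255, 0.3236, 0.048]]
housing top corners [[0.5944, 0.106, 0.18], [0.5926, 0.0292, 0.18], [0.3965, 0.0285, 0.18], [0.3979, 0.107, 0.18]]
marker [[0.3747, -0.0493, 0.016], [0.3802, -0.0961, 0.016], [0.3902, -0.1884, 0.016]]
dish a [[0.3367, 0.0986, 0.01]]
swab [[0.366, 0.3077, 0.035], [0.3808, 0.1949, 0.035], [0.3228, 0.1909, 0.035], [0.3076, 0.3002, 0.035]]
dish_b [[0.643, -0.0174, 0.01]]
timer top [[0.6413, -0.0964, 0.085], [0.6397, -0.1682, 0.085]]
bottle cap [[0.6364, 0.2811, 0.14]]
tally [[0.6346, 0.1641, 0.04]]
[[310.67670783 177.24122606]
 [191.33344627 316.31933581]
 [207.37090237 269.16995149]]
```

Measurements agree with the given sizes: slide origin ≈ (0.4956, 0.069) with yaw ≈ 0, sled centre y ≈ −0.072 (relative −0.141), near grip (0.4955, −0.187), tray angle ≈ 0.45, stop face y ≈ 0.296 (relative 0.227). Next I'll raise clear of the tall bottle, travel over, shut the fingers and turn so they close along x.

```bash
python3 -m inch '[[0,0,0.8,0],[0,0,1,0],[0.5,0,1,0],[1,-0.3,0.5,0],[1,-0.8,0,-0.016]]' 0 
python3 -m inch '[[1,-1,0,-0.018],[1,-1,0,-0.018],[0.8,-1,0,-0.018],[0.5,-1,0,-0.018],[0.2,-1,0,-0.018]]'
python3 -m inch '[[0,-1,0,-0.018],[0,-1,0,-0.018],[0,-1,0,-0.018],[0,-1,0,-0.018],[0,-1,0,-0.018]]'
python3 -m inch '[[0,-1,0,-0.018],[0,-1,0,-0.018],[0,-1,0,-0.018],[0,-1,0,-0.018],[0,-1,0,-0.018]]'
python3 -m inch '[[0,-1,0,-0.018],[0,-1,0,-0.018],[0,-0.8,0,-0.018],[0,-0.3,0,-0.018],[0,0,0,0]]'
```

```text
time_s: 0.6
ee_pos: [0.3317, 0.5663, 0.4056]
ee_rot: [0.225, 0.974, 0.003, -0.0]
wrist_force: [1.6, 1.0, -0.5]
grip_width: 0.0125
gripper_force: 0.0
time_s: 1.1
ee_pos: [0.439, 0.4117, 0.402]
ee_rot: [0.364, 0.931, -0.001, -0.0]
wrist_force: [0.6, 0.8, 0.4]
grip_width: 0.0001
gripper_force: 0.0
time_s: 1.6
ee_pos: [0.4368, 0.2626, 0.4025]
ee_rot: [0.49, 0.872, -0.0, -0.0]
wrist_force: [0.4, 1.2, -0.4]
grip_width: 0.0002
gripper_force: 0.0
time_s: 2.1
ee_pos: [0.4367, 0.1127, 0.4026]
ee_rot: [0.608, 0.794, -0.0, -0.0]
wrist_force: [0.1, -0.6, -0.5]
grip_width: 0.0001
gripper_force: 0.0
time_s: 2.6
ee_pos: [0.4371, 0.0193, 0.4027]
ee_rot: [0.695, 0.719, -0.0, -0.0]
wrist_force: [-0.2, 0.7, 0.3]
grip_width: -0.0003
gripper_force: 0.0
```

```bash

python3 -m inch '[[0,-0.9,-0.5,-0.011],[0,-1,-1,0],[-0.4,-1,-1,0],[-0.6,-0.5,-1,0],[-0.6,-0.2,-1,0]]'
python3 -m inch '[[-0.2,0,-1,0],[0,0,-1,0],[0,0,-1,0],[0,0,-0.4,0],[0,0,0,0]]'
```

```text
time_s: 3.1
ee_pos: [0.3887, -0.0878, 0.2668]
ee_rot: [0.705, 0.709, 0.0, 0.0]
wrist_force: [0.3, -0.3, 0.5]
grip_width: 0.0001
gripper_force: 0.0
time_s: 3.6
ee_pos: [0.3821, -0.0859, 0.1642]
ee_rot: [0.705, 0.71, -0.001, -0.002]
wrist_force: [0.6, 0.6, 1.3]
grip_width: -0.0002
gripper_force: 0.0
```

```bash

python3 -m inch '[[0,-0.1,-0.6,0],[0,0,-0.6,0],[0,0,0,0]]'
python3 - <<'E'
from h import *
im=imaging.get_image("scene")[:,:,::-1]
cv2.imwrite("pics/s1.png",cv2.resize(np.clip(im[140:340,160:440]*1.5,0,255).astype('uint8'),None,fx=2.8,fy=2.8,interpolation=cv2.INTER_CUBIC))
E
```

```text
time_s: 3.9
ee_pos: [0.3827, -0.0894, 0.1292]
ee_rot: [0.705, 0.709, -0.001, -0.001]
wrist_force: [-1.1, 0.2, 0.3]
grip_width: 0.0001
gripper_force: 0.0
```

View pics/s1.png

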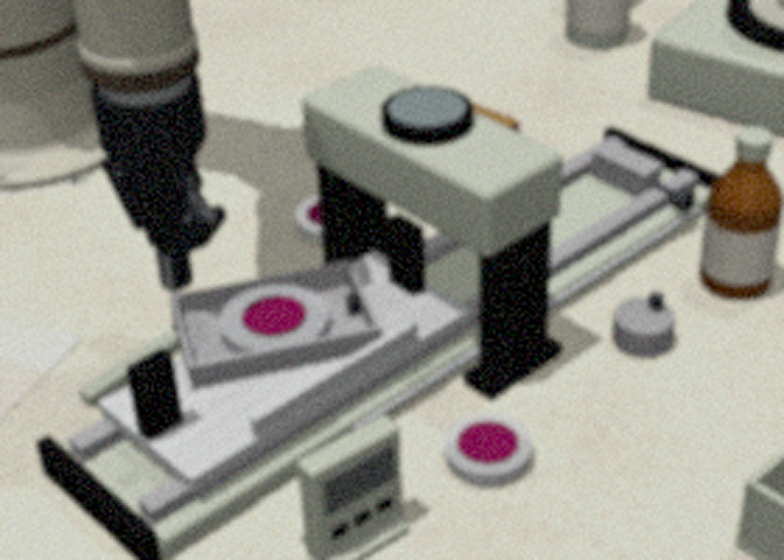

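The shut fingers stand just robot-side of the tray's free corner (crop px ~ (175,285)), clear of the grip and marker. Now I'll push.

```bash

python3 -m inch '[[0.1,0,-0.1,0],[0.2,0,0,0],[0.25,0,0,0],[0.25,0,0,0],[0.25,0,0,0]]'
python3 -m inch '[[0.25,0,0,0],[0.2,0,0,0],[0.1,0,0,0],[0,0,0,0]]'
```

```text
time_s: 4.45
ee_pos: [0.4154, -0.0901, 0.1271]
ee_rot: [0.705, 0.709, 0.0, 0.0]
wrist_force: [-2.0, -0.2, 1.0]
grip_width: 0.0002
gripper_force: 0.8
time_s: 4.85
ee_pos: [0.4319, -0.09, 0.1269]
ee_rot: [0.705, 0.709, 0.0, 0.0]
wrist_force: [0.5, -0.4, -0.1]
grip_width: -0.0
gripper_force: 0.0
```

```bash

for i in 1; do python3 -m inch '[[0.07,0,0,0],[0,0,0,0]]'; done
python3 -m inch '[[0.07,0,0,0],[0,0,0,0]]'
python3 -c "
from h import *
cv2.imwrite('pics/t1.png',cv2.resize(np.clip(imaging.get_image('top')[200:330,270:470,::-1]*1.6,0,255).astype('uint8'),None,fx=4,fy=4,interpolation=cv2.INTER_CUBIC))"
```

```text
time_s: 5.05
ee_pos: [0.4332, -0.09, 0.1269]
ee_rot: [0.705, 0.709, -0.0, -0.0]
wrist_force: [-1.0, -0.4, 0.3]
grip_width: -0.0
gripper_force: 0.4
time_s: 5.25
ee_pos: [0.4354, -0.0901, 0.1269]
ee_rot: [0.705, 0.709, -0.0, 0.0]
wrist_force: [-1.5, -1.1, 1.3]
grip_width: -0.0003
gripper_force: 0.6
```

View pics/t1.png

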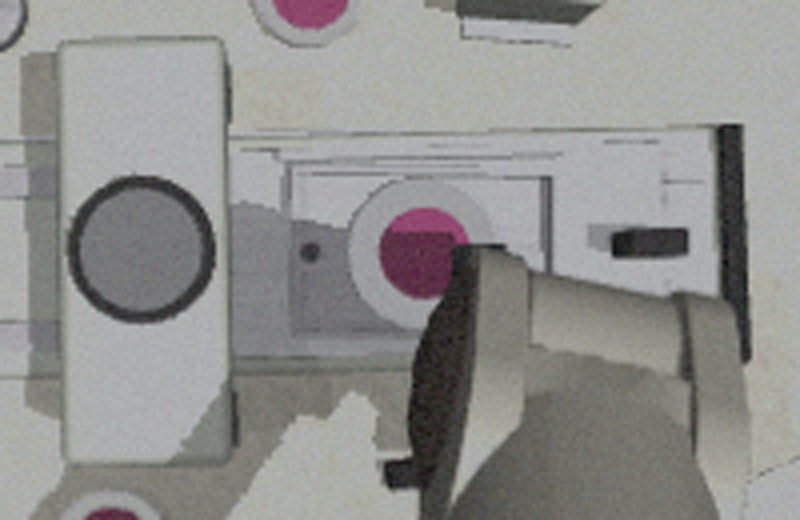

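The tray is nearly square: its edges at crop y≈163–180 run almost parallel to the fence. I'll keep creeping until I feel the firm end.

```bash

python3 -m inch '[[0.05,0,0,0],[0,0,0,0]]' | grep -E "pos|wrist"
python3 -m inch '[[0.05,0,0,0],[0,0,0,0]]' | grep -E "pos|wrist"
```

```text
ee_pos: [0.4369, -0.0901, 0.1269]
wrist_force: [-1.7, -1.1, 1.1]
ee_pos: [0.4382, -0.0902, 0.1268]
wrist_force: [-2.0, -1.9, 2.0]
```

```bash

python3 -m inch '[[0.05,0,0,0],[0,0,0,0]]' | grep -E "pos|wrist"
python3 -m inch '[[0.05,0,0,0],[0,0,0,0]]' | grep -E "pos|wrist"
```

```text
ee_pos: [0.4386, -0.0902, 0.1267]
wrist_force: [-5.9, -2.5, 5.5]
ee_pos: [0.4389, -0.0903, 0.1265]
wrist_force: [-7.7, -2.6, 8.2]
```

Firm end reached: force rises from 2 to 8 N with no motion. Backing off, going up and over to the near grip.

```bash

python3 -m inch '[[-0.3,0,0,0],[-0.4,0,0.3,0],[0,-0.2,1,0],[0,-0.6,1,0],[0.3,-1,0.5,0]]' 0.6
python3 -m inch '[[0.8,-1,0,0],[0.8,-0.4,0,0],[0.6,0,0,0],[0,0,0,0],[0,0,0,0]]'
```

```text
time_s: 6.6
ee_pos: [0.4305, -0.1428, 0.2133]
ee_rot: [0.704, 0.71, 0.002, 0.001]
wrist_force: [1.4, 0.3, 0.2]
grip_width: 0.051
gripper_force: 0.0
time_s: 7.1
ee_pos: [0.4954, -0.1855, 0.2107]
ee_rot: [0.705, 0.709, 0.0, -0.0]
wrist_force: [0.2, 0.4, 0.3]
grip_width: 0.0514
gripper_force: 0.0
```

```bash
python3 - <<'E'
from h import *
for n,(a,b,c,d) in {"top":(200,330,270,470),"scene":(180,340,160,360)}.items():
    im=imaging.get_image(n)[:,:,::-1]; cv2.imwrite(f"pics/{n}2.png",im)
    globals()[n]=cv2.resize(np.clip(im[a:b,c:d]*1.6,0,255).astype('uint8'),None,fx=2,fy=2,interpolation=cv2.INTER_CUBIC)
cv2.imwrite("pics/b2.png",cv2.resize(np.vstack([top,scene]),None,fx=1,fy=1))
cv2.imwrite("pics/b2.png",np.hstack([cv2.copyMakeBorder(top,0,60,0,0,cv2.BORDER_CONSTANT),scene]))
E
```

```text
(no output)
```

View pics/b2.png

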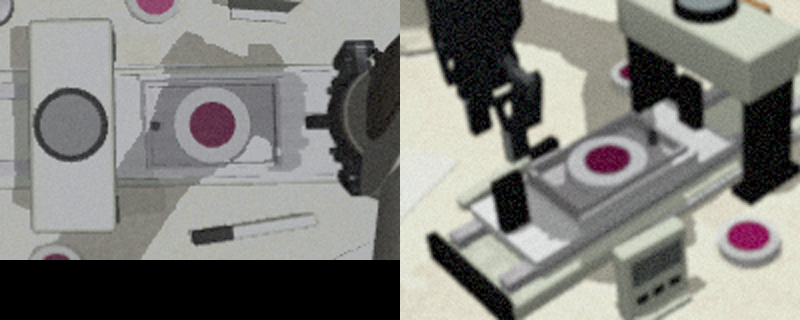

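The tray is square against the fence, with parallel edges in both views. The gripper is over the near grip, whose front edge is at top px ≈ 423, so it hasn't moved. Descend and grasp.

```bash

python3 -m inch '[[0,-0.05,-0.6,0],[0,0,-0.8,0],[0,0,-0.7,0],[0,0,-0.3,0],[0,0,0,0]]'
python3 -m inch '[[0,0,0,0],[0,0,0,0],[0,0,0,0],[0,0,0,0]]' 0
```

```text
time_s: 7.7
ee_pos: [0.494, -0.187, 0.1379]
ee_rot: [0.705, 0.709, -0.001, -0.001]
wrist_force: [0.5, 0.3, 0.7]
grip_width: 0.0513
gripper_force: 0.0
time_s: 8.1
ee_pos: [0.4962, -0.1878, 0.1401]
ee_rot: [0.706, 0.709, 0.001, 0.001]
wrist_force: [-0.8, 0.8, 5.8]
grip_width: 0.0135
gripper_force: 58.6
```

```bash

python3 -m inch '[[0,0.05,0,0],[0,0.15,0,0],[0,0.25,0,0],[0,0.3,0,0],[0,0.3,0,0]]' | grep -E "pos|wrist|width"
python3 -m inch '[[0,0.3,0,0],[0,0.3,0,0],[0,0.3,0,0],[0,0.3,0,0],[0,0.3,0,0]]' | grep -E "pos|wrist|width"
python3 -m inch '[[0,0.3,0,0],[0,0.3,0,0],[0,0.3,0,0],[0,0.3,0,0],[0,0.3,0,0]]' | grep -E "pos|wrist|width"
python3 -m inch '[[0,0.3,0,0],[0,0.25,0,0],[0,0.2,0,0],[0,0.1,0,0],[0,0,0,0]]' | grep -E "pos|wrist|width"
```

```text
ee_pos: [0.4962, -0.1571, 0.1401]
wrist_force: [0.5, -3.6, 7.2]
grip_width: 0.0131
ee_pos: [0.4962, -0.1119, 0.1401]
wrist_force: [-0.2, -2.9, 8.0]
grip_width: 0.0133
ee_pos: [0.4963, -0.0668, 0.1401]
wrist_force: [0.0, -3.3, 8.3]
grip_width: 0.0136
ee_pos: [0.4963, -0.0403, 0.1401]
wrist_force: [0.6, -0.7, 9.7]
grip_width: 0.0131
```

Sled moved; let go, rise, and cross over the bridge while turning a quarter turn.

```bash

python3 -m inch '[[0,0,0,0],[0,0,0,0],[0,0,0.4,0],[0,0,0.8,0],[0,0,1,0]]' 0.6 | grep -E "time|pos|wrist|width"
python3 -m inch '[[0,0,1,0],[0,0,1,0],[0,0,1,0.02],[0,0.3,0.5,0.04],[0,0.6,0,0.046]]' | grep -E "time|pos|wrist|width"
python3 -m inch '[[0,1,0,0.046],[0,1,0,0.046],[0,1,0,0.046],[0,1,0,0.046],[0,1,0,0.046]]' | grep -E "time|pos|wrist|width"
python3 -m inch '[[0,0.9,0,0.046],[0,0.6,0,0.046],[0,0.3,0,0.046],[0,0,0,0.026],[0,0,0,0]]' | grep -vE "force"
```

```text
time_s: 10.6
ee_pos: [0.4943, -0.0405, 0.2051]
wrist_force: [0.3, 0.4, 0.1]
grip_width: 0.0514
time_s: 11.1
ee_pos: [0.4966, -0.0148, 0.3135]
wrist_force: [-0.2, 0.7, -0.8]
grip_width: 0.0511
time_s: 11.6
ee_pos: [0.495, 0.1375, 0.3106]
wrist_force: [0.6, -0.1, 0.1]
grip_width: 0.0514
time_s: 12.1
ee_pos: [0.495, 0.1907, 0.3103]
ee_rot: [-0.003, 1.0, -0.0, -0.0]
grip_width: 0.0514
```

```bash
python3 - <<'E'
from h import *
for n,(a,b,c,d) in {"top":(200,330,190,390),"scene":(140,300,220,420)}.items():
    im=imaging.get_image(n)[:,:,::-1]; cv2.imwrite(f"pics/{n}3.png",im)
    globals()[n]=cv2.resize(np.clip(im[a:b,c:d]*1.6,0,255).astype('uint8'),None,fx=2,fy=2,interpolation=cv2.INTER_CUBIC)
cv2.imwrite("pics/b3.png",np.hstack([cv2.copyMakeBorder(top,0,60,0,0,cv2.BORDER_CONSTANT),scene]))
E
```

```text
(no output)
```

View pics/b3.png

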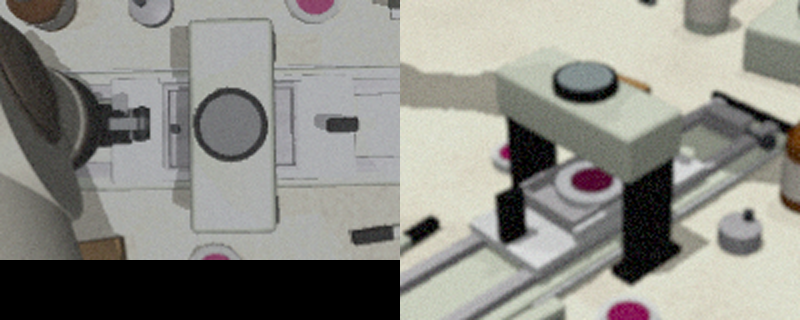

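The tray is still square, the near grip shows at top px ≈ (354–369, 262), and the gripper is beyond the bridge over the far grip.

```bash
python3 -c "
from h import *
print(onz('top',[[369,262]],.105),onz('top',[[354,262]],.045))"
python3 -m inch '[[0,0,-0.5,0],[0,0,-1,0],[0,0,-1,0],[0,0,-1,0],[0,0,-0.8,0]]' 0.45 | grep -E "time|pos|wrist|width"
python3 -m inch '[[0,0,-0.5,0],[0,0,-0.4,0],[0,0,-0.3,0],[0,0,-0.15,0],[0,0,0,0]]' | grep -E "time|pos|wrist|width"
```

```text
[[ 0.49476969 -0.05453839  0.105     ]] [[ 0.49664831 -0.02690912  0.045     ]]
time_s: 12.7
ee_pos: [0.4949, 0.1896, 0.1796]
wrist_force: [0.3, 0.4, 0.5]
grip_width: 0.0385
time_s: 13.2
ee_pos: [0.4953, 0.1904, 0.1403]
wrist_force: [1.0, -0.5, 0.7]
grip_width: 0.0382
```

```bash

python3 -m inch '[[0,0,0,0],[0,0,0,0],[0,0,0,0],[0,0,0,0]]' 0 | grep -vE "time"
python3 -m inch '[[0,0.05,0,0],[0,0.15,0,0],[0,0.25,0,0],[0,0.3,0,0],[0,0.3,0,0]]' | grep -E "pos|wrist|width"
python3 -m inch '[[0,0.3,0,0],[0,0.3,0,0],[0,0.3,0,0],[0,0.2,0,0],[0,0.1,0,0]]' | grep -E "pos|wrist|width"
python3 -m inch '[[0,0.1,0,0],[0,0.05,0,0],[0,0,0,0]]' | grep -E "time|pos|wrist|width"
```

```text
ee_pos: [0.4959, 0.1909, 0.1413]
ee_rot: [-0.002, 1.0, 0.0, 0.001]
wrist_force: [-0.4, 0.9, 5.7]
grip_width: 0.0133
gripper_force: 58.9
ee_pos: [0.4959, 0.221, 0.1413]
wrist_force: [-2.2, -3.8, 8.1]
grip_width: 0.0133
ee_pos: [0.4959, 0.2578, 0.1413]
wrist_force: [-1.1, -3.6, 7.9]
grip_width: 0.0133
time_s: 14.9
ee_pos: [0.4959, 0.2621, 0.1413]
wrist_force: [-1.1, -1.0, 8.3]
grip_width: 0.0135
```

```bash

python3 -m inch '[[0,0.1,0,0],[0,0.1,0,0],[0,0.1,0,0],[0,0.07,0,0]]' | grep -E "pos|wrist"
python3 -m inch '[[0,0.05,0,0],[0,0,0,0]]' | grep -E "pos|wrist"
python3 -m inch '[[0,0.04,0,0],[0,0,0,0]]' | grep -E "pos|wrist"
```

```text
ee_pos: [0.4959, 0.2728, 0.1413]
wrist_force: [-1.2, -2.6, 9.5]
ee_pos: [0.4959, 0.2746, 0.1413]
wrist_force: [-1.3, -2.2, 6.4]
ee_pos: [0.496, 0.2755, 0.1413]
wrist_force: [-1.7, -2.0, 7.2]
```

```bash

python3 -m inch '[[0,0.04,0,0],[0,0,0,0]]' | grep -E "pos|wrist"
python3 -m inch '[[0,0.04,0,0],[0,0,0,0]]' | grep -E "pos|wrist"
python3 -m inch '[[0,0.04,0,0],[0,0,0,0]]' | grep -E "pos|wrist"
```

```text
ee_pos: [0.4959, 0.2767, 0.1413]
wrist_force: [-1.5, -2.0, 7.0]
ee_pos: [0.4959, 0.2779, 0.1413]
wrist_force: [-2.1, -3.0, 7.9]
ee_pos: [0.496, 0.2791, 0.1413]
wrist_force: [-1.9, -2.5, 7.1]
```

```bash

python3 -m inch '[[0,0.03,0,0],[0,0,0,0]]' | grep -E "pos|wrist"
python3 -m inch '[[0,0.03,0,0],[0,0,0,0]]' | grep -E "pos|wrist"
```

```text
ee_pos: [0.4959, 0.28, 0.1413]
wrist_force: [-2.0, -3.4, 8.4]
ee_pos: [0.496, 0.2809, 0.1413]
wrist_force: [-1.5, -3.0, 7.6]
```

```bash

python3 -m inch '[[0,0.03,0,0],[0,0,0,0]]' | grep -E "pos|wrist"
python3 -m inch '[[0,0.03,0,0],[0,0,0,0]]' | grep -E "pos|wrist"
```

```text
ee_pos: [0.496, 0.2818, 0.1413]
wrist_force: [-1.9, -1.6, 7.1]
ee_pos: [0.4959, 0.2827, 0.1413]
wrist_force: [-0.9, -2.1, 8.1]
```

```bash

python3 -m inch '[[0,0.03,0,0],[0,0,0,0]]' | grep -E "pos|wrist"
python3 -m inch '[[0,0.03,0,0],[0,0,0,0]]' | grep -E "pos|wrist"
```

```text
ee_pos: [0.496, 0.2835, 0.1413]
wrist_force: [-1.0, -3.0, 8.0]
ee_pos: [0.4959, 0.2836, 0.1412]
wrist_force: [-2.4, -5.2, 8.5]
```

Contact starts at about 0.2836. I'll press in small steps.

```bash

python3 -m inch '[[0,0.03,0,0],[0,0,0,0]]' | grep -E "pos|wrist"
python3 -m inch '[[0,0.02,0,0],[0,0,0,0]]' | grep -E "pos|wrist"
```

```text
ee_pos: [0.496, 0.2836, 0.1413]
wrist_force: [-2.1, -7.6, 9.8]
ee_pos: [0.496, 0.2837, 0.1413]
wrist_force: [-2.7, -8.2, 11.6]
```

```bash

python3 -m inch '[[0,0.03,0,0],[0,0,0,0]]' | grep -E "pos|wrist"
python3 -m inch '[[0,0.03,0,0],[0,0,0,0],[0,0,0,0]]' | grep -E "pos|wrist"
```

```text
ee_pos: [0.496, 0.2838, 0.1413]
wrist_force: [-3.8, -10.8, 12.8]
ee_pos: [0.496, 0.2839, 0.1413]
wrist_force: [-3.2, -12.8, 15.0]
```

Pressed firmly at about 13 N, below slip, with no motion. Let go and rise.

```bash

python3 -m inch '[[0,0,0,0],[0,0,0,0],[0,0,0,0],[0,0,0.4,0],[0,0,0.8,0]]' 0.45 | grep -E "pos|wrist|width"
python3 -m inch '[[0,0,1,0],[0,0,1,0],[0,0,1,0],[0,0,1,0],[-0.5,0,0.5,0]]' | grep -E "pos|wrist"
python3 -m inch '[[-1,0.5,0,0],[-1,1,0,0],[-1,1,0,0],[-0.5,1,0,0],[0,1,0,0]]' | grep -E "pos|wrist"
python3 -m inch '[[0,1,0,0],[0,0.5,0,0],[0,0,0,0],[0,0,0,0]]' | grep -E "time|pos|wrist"
python3 - <<'E'
from h import *
for n,(a,b,c,d) in {"top":(200,330,165,365),"scene":(140,300,220,420)}.items():
    im=imaging.get_image(n)[:,:,::-1]; cv2.imwrite(f"pics/{n}4.png",im)
    globals()[n]=cv2.resize(np.clip(im[a:b,c:d]*1.6,0,255).astype('uint8'),None,fx=2,fy=2,interpolation=cv2.INTER_CUBIC)
cv2.imwrite("pics/b4.png",np.hstack([cv2.copyMakeBorder(top,0,60,0,0,cv2.BORDER_CONSTANT),scene]))
E
```

```text
ee_pos: [0.494, 0.2882, 0.1754]
wrist_force: [-0.3, 0.4, -0.3]
grip_width: 0.0388
ee_pos: [0.4825, 0.2891, 0.3154]
wrist_force: [0.1, 0.4, 0.6]
ee_pos: [0.3721, 0.4256, 0.3127]
wrist_force: [0.5, 0.7, 0.1]
time_s: 20.3
ee_pos: [0.3755, 0.4677, 0.3113]
wrist_force: [0.3, -0.4, 0.4]
```

View pics/b4.png

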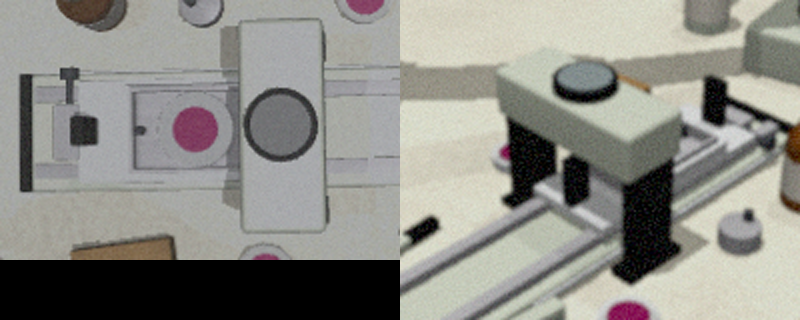

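The sled's nose meets the stop face at top px ≈ 204.5, the same column as before, so the stop is unmoved. The tray is square, the other things are where they were, and the arm is clear.

```bash
python3 -c "
from rig import workorder; print(workorder.close_job())"
```

```text
the job is handed in; nothing more can be done
None
```

The job is handed in at about 20 s: the tray is square on the fence and the sled is pressed against the stop at about 13 N. In the last pictures the stop had not shifted, nothing in view around the slide had moved, and the arm was clear.

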